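Punch a tray blank and index it to the third click

TASK

Pick up the mallet by its handle and give the sprung punch on the dividing head a brisk blow with it, driving the punch well over half of its travel, to mark the brass blank where it stands. Then set the mallet down on the bench clear of the dividing head, take the black knob and turn it clockwise, counting clicks, until it sits in the third stop, without going past that, and finish still gripping the knob there. Leave the jar, the wood block and the graver where they are.

Things in the scene. Friction and masses are not known exactly. Their poses are not given: they have to be found in the camera images.
- mallet_grip (a point): Middle of the mallet's wooden handle (13 mm wide, 18 mm tall, level, 26 mm above the bench, ending 125 mm from the head's axis). The mallet (about 0.18 kg) stands on one flat face of its aluminium head, an upright cylinder of 38 mm diameter, 52 mm tall. x axis: along the handle to the head, whose axis is 55 mm from here; z up.
- mallet_head (a point): Centre of the mallet's head, on the handle's line; the two striking faces are 26 mm above and below it. Same axes as mallet_grip.
- mallet: The mallet; its origin is the centre of the underside of its head. Same axes as mallet_grip.
- dividing_head: Fixed grey drum, 190 mm diameter, 50 mm tall; origin under its centre. On it turns a brass blank, 156 mm diameter, its top at 57 mm, the black knob at its centre. A bracket (98 mm tall) at its -y side, 103 to 133 mm from the axis, carries the punch 70 mm from the axis. The dark line on the blank points at one of five ticks on the drum's rim in each stop; the first tick it meets is stop one.
- punch_top (a point): Centre of the top of the steel punch: a round flat cap, 18 mm diameter, 8 mm thick, 130 mm above the bench when up, on a vertical rod. It moves down with the punch.
- punch (a joint): How far the punch is pushed down, m: 0 up, 0.020 fully down on the blank. Its spring pushes back with about 1.3 N at first and 5.7 N fully down, and lifts it again by itself.
- knob (a point): Black bar knob on the dividing head's axis: 46 mm long (x axis, light mark on its +x half), 14 mm wide (y), 36 mm tall; this point is its centre, on the axis, 90 mm above the bench (bar from 72 to 108 mm). The metal below it lies at 61 mm near the axis, 57 mm farther out. It turns with the blank; rules call the bar spindle_c9.
- spindle (a joint): Angle of knob and blank, rad, growing clockwise seen from above, 0 to 2.1. Starts in the free travel (0 to 0.25); then five click stops 18 degrees apart, at 0.60, 0.914, 1.228, 1.542, 1.857. A sprung ball resists with up to about 0.2 N m on the way up each hump (at 0.44 and half-way between stops), then pulls the knob on into the stop.
- jar: Bystander: white plastic jar, 56 mm diameter, 85 mm tall; origin under its centre.
- wood_block: Bystander: wooden block 70 x 45 x 50 mm; origin under its centre.
- graver: Bystander: graver with a wooden handle, 150 mm long, lying along its x axis, 26 mm thick; origin under its middle.
There are look-alikes about, which are no part of the job. Of the things that look like the mallet, the largest one is meant.

How it is judged (in metres and radians):
On the way, in this order (a step that is already met when the one before it is completed fails the run):
1. the mallet is held in the fingers, lifted off the bench (height (world z) of mallet_head above 0.06 m and contact force between the fingers and mallet above 1 N), for 0.1 s.
2. the mallet in the fingers drives the punch past 11 mm at more than 0.04 m/s, the blank still before its first stop (value of joint punch above 0.011 m and velocity of joint punch above 0.04 m/s and contact force between mallet and dividing_head above 0.5 N and contact force between the fingers and mallet above 1 N and value of joint spindle below 0.44 rad).
3. the mallet is set down on the bench, let go and at rest, clear of the dividing head (height (world z) of mallet_head below 0.036 m and contact force between each of the fingers, dividing_head and mallet below 0.1 N and linear speed of mallet below 0.03 m/s and value of joint spindle below 0.44 rad), for 0.2 s.
At the end, for the whole second after the job is handed in: The knob stands in the third stop (1.228 rad, within 0.09 rad), still, gripped by the fingers with more than 2 N; the punch is up again (within 3 mm); the mallet lies on the bench, at rest, untouched by the fingers and not touching the dividing head (head centre lower than 36 mm) (value of joint spindle between 1.138 and 1.318 rad and velocity of joint spindle between -0.1 and 0.1 rad/s and contact force between the fingers and spindle_c9 above 2 N and value of joint punch below 0.003 m and height (world z) of mallet_head below 0.036 m and contact force between each of the fingers, dividing_head and mallet below 0.1 N and linear speed of mallet below 0.03 m/s); the arm keeps its last pose, push and grip.
It fails at once if the knob goes over the hump past the third stop (1.385 rad) (value of joint spindle above 1.385 rad).
It fails at once if the jar is moved more than 30 mm (distance of jar from where it was at the start of the episode above 0.03 m).
It fails at once if the wood block is moved more than 30 mm (distance of wood_block from where it was at the start of the episode above 0.03 m).
It fails at once if the graver is moved more than 30 mm (distance of graver from where it was at the start of the episode above 0.03 m).
It also fails if it takes over 69 s, if anything falls off the work surface, if the arm or the gripper's body presses on something with over 40 N, if the wrist force passes 120 N, or if a joint passes its speed limit or range.

ROBOT

A 7-joint arm with a two-finger parallel gripper is mounted at the origin on the work surface. World frame = base frame: x ahead of the robot, y to its left, z up, the work surface at z = 0. Lengths are in m, angles in degrees, forces in N, time in s.
With the tool pointing down it reaches from about 0.425 to 0.875 m from the base axis. Payload 4.7 kg.
Tool frame: the origin (TCP) lies at the very end of the fingers, on their centre line; the grasp point (between the pads) lies 19 mm behind it; z points along the fingers, y is the line along which they close (so a half turn about z gives the same grasp; the last joint's range is limited). The gripper opens to 87 mm and grips with 3 to 60 N. Pads are 19 mm wide; open, the fingers measure 117 mm over their backs; the gripper's body (75 mm by 190 mm) begins 51 mm behind the grasp point.
Start: joints at [-74.765, 18.392, -4.016, 83.108, 1.295, 78.541, -3.26], TCP at [0.162, 0.63, 0.223] pointing down, gripper open.
Joint ranges: [-163.93, 163.93], [-17.29, 119.83], [-79.2, 71.16], [3.27, 140.29], [-89.18, 269.18], [5.43, 117.66], [-154.24, 154.24]. Speed limits (degrees/s): [147.25, 147.25, 180, 180, 180, 180, 180].

INTERFACE

Orientations are given as [roll, pitch, yaw] about the fixed x, y, z axes, in that order (R = Rz(yaw) Ry(pitch) Rx(roll)).
In Python, from cell import get_obs, read_camera, sign_off, silhouettes gives the robot as it stands.
- The arm moves only by the tool play_rows, never from a script. Its argument "steps" is a list that holds one entry, the list of rows, each a list of 7 numbers: the shift along the tool's x, y, z in m, then the turn, a rotation vector about the tool's x, y, z in rad, then the finger opening in m, from 0 to 0.087. A call has 1 to 12 rows; each row shifts and turns the commanded pose from where the row before left it, along the tool's axes as they then stand; what a row does not reach is not made up. A row lasts 1/10 s, in which the tool goes at most 50 mm and 8.59 degrees, less where a joint would pass 70% of its speed; a pose out of reach is approached as far as the arm can. A call is refused whole if a number of a shift passes 0.05 or a number of a turn 0.15, either way. A call with a gripper value outside its range is refused whole. The fingers move at their own pace and stop on an object; "force" is the grip in N (left out, the last holds). Time passes only in rows, so rows that do not move let the fingers close. It gives the time, the measured TCP pose, the force, the opening and the grip force at its end, in the units of the state.
- get_obs(): the state, without advancing time (a new reading comes with each control period).
- read_camera(name): name is "scene" or "top" or "wrist"; returns a dict with "frame" (384x512x3 uint8, red, green, blue), "intrinsics" (3x3 intrinsics, pixels), "k1" (the pictures are not rectified: a ray, as slopes to the right and down, at radius r is drawn at 1 + k1 r^2 times it, then the intrinsics apply), "view" (4x4, takes a point from world to camera coordinates). Camera axes: x right, y up, looking along -z (the intrinsics and any distortion apply to the point x, -y, -z); pixel columns grow to the right and rows downward; lengths in m; the calibration is good to about 2 mm. A picture is of the moment at which its call begins. There is no depth.
- sign_off(): hands the job in; it is judged then, once.
Trained networks look in the newest picture that a camera, given by its name, has taken for a name from the list of things; names that differ only in an ending like _2 or _b are one class to them, and where a whole thing is asked for, a point or a joint stands for the part that bears it (a point fixed in the world has none). Each returns a list of dicts, best first, with "p" (0 to 1); they miss things now and then, are a little off and sometimes report something else, mostly with a low value. They report only what shows in the picture. A call takes as long as a camera call. They do not tell look-alikes from the thing itself.
- silhouettes(camera, name): "pixels" (384x512 bool, what is visible of it) and "extent" ([left, top, right, bottom] in pixels, round what is visible of it).
The state is a dict: "time_s": time; "qpos": joint angles; "joint_velocities": joint speeds; "effort": joint torques, N m; "tool_pos": TCP position; "tool_rot": TCP orientation; "force": force on the tool from outside, world axes, zero at the start; "wrist_torque": the same for the moment, N m; "grip_width": finger opening in m; "grasp_force": force on a finger pad.
Only numpy, scipy, OpenCV 4.12 (cv2) and the standard library are available. Lean on these libraries where they do the work, as an engineer would, in place of code of your own. Each camera call takes 0.05 s, during which the arm holds its last target. There are 200 camera calls.

## Working session

There is one attempt and no reset: what is moved stays moved. The work goes in short steps, Python scripts to look and compute and a tool call to move; the robot and the scene stay as the last step left them, time stands still between calls to the robot, and variables do not carry over. Pictures are saved under pics/ and viewed, at most 10 in all, crops included, and the job is handed in when it is done.

Besides the shell and the picture viewer there is one more tool, called after "Call:" in YAML: its name, and indented under it one key for each argument. play_rows: Moves the arm, as the interface text tells. Its arguments: {"type":"object","properties":{"steps":{"type":"array","items":{"type":"array","items":{"type":"array","items":{"type":"number"}}}},"force":{"type":"number"}},"required":["steps"]}

```bash
mkdir -p pics
cat > h.py <<'E'
import numpy as np, cv2
from cell import get_obs, read_camera, sign_off, silhouettes
def ray(c,uv):
    K=np.array(c["intrinsics"]);V=np.array(c["view"])
    d=np.array([(uv[0]-K[0,2])/K[0,0],(uv[1]-K[1,2])/K[1,1]])
    s=d.copy()
    for _ in range(20): s=d/(1+c["k1"]*(s@s))
    R=V[:3,:3]
    return -R.T@V[:3,3], R.T@np.array([s[0],-s[1],-1.])
def at(c,uv,z):
    o,d=ray(c,uv); return o+d*(z-o[2])/d[2]
def proj(c,p):
    K=np.array(c["intrinsics"]);V=np.array(c["view"])
    q=V[:3,:3]@np.array(p)+V[:3,3]; s=np.array([q[0],-q[1]])/-q[2]
    s=s*(1+c["k1"]*(s@s)); return K[:2,:2]@s+K[:2,2]
E
python3 - <<'E'
from h import *
np.set_printoptions(precision=3,suppress=True)
ims=[]
for n in ["scene","top"]:
    c=read_camera(n); ims.append(c["frame"])
    o,d=ray(c,(256,192)); print(n,o,d)
    for t in ["mallet","dividing_head","knob","punch_top","jar","wood_block","graver"]:
        for r in silhouettes(n,t)[:4]:
            e=r["extent"]; m=((e[0]+e[2])/2,(e[1]+e[3])/2)
            print(n,t,round(r["p"],2),np.round(e),r["pixels"].sum(),at(c,m,.03)[:2])
for n,i in zip(["scene","top"],ims): cv2.imwrite(f"pics/{n}.png",cv2.resize(i[...,::-1],(800,600),interpolation=3))
E
```

```text
scene [ 1.613 -0.099  0.873] [-0.812  0.065 -0.579]
scene mallet 0.77 [154. 191. 179. 231.] 373 [ 0.515 -0.276]
scene mallet 0.77 [104. 233. 147. 249.] 324 [ 0.643 -0.375]
scene mallet 0.56 [120. 187. 143. 214.] 207 [ 0.458 -0.385]
scene dividing_head 0.73 [265. 186. 351. 246.] 3463 [0.558 0.142]
scene knob 0.77 [283. 192. 339. 227.] 1374 [0.529 0.155]
scene punch_top 0.52 [285. 185. 294. 202.] 55 [0.445 0.101]
scene jar 0.67 [197. 226. 216. 260.] 623 [ 0.662 -0.154]
scene wood_block 0.81 [363. 175. 388. 199.] 432 [0.42  0.384]
scene graver 0.56 [371. 212. 387. 231.] 156 [0.596 0.343]
top [ 0.335 -0.008  1.319] [ 0.181 -0.014 -0.983]
top mallet 0.65 [363. 159. 403. 176.] 215 [ 0.636 -0.386]
top mallet 0.6 [340. 186. 357. 237.] 363 [ 0.513 -0.28 ]
top mallet 0.58 [379. 211. 401. 250.] 262 [ 0.458 -0.392]
top dividing_head 0.69 [147. 162. 244. 233.] 4150 [0.56  0.142]
top knob 0.79 [160. 170. 220. 222.] 2490 [0.564 0.156]
top punch_top 0.37 [338. 191. 359. 238.] 371 [ 0.504 -0.279]
top jar 0.6 [295. 138. 312. 167.] 423 [ 0.683 -0.163]
top jar 0.37 [337. 187. 360. 239.] 332 [ 0.508 -0.279]
top wood_block 0.92 [ 91. 243. 119. 268.] 604 [0.407 0.386]
top graver 0.81 [110. 162. 124. 206.] 345 [0.602 0.359]
```

Run:
```python
from h import *
c=read_camera("top");f=c["frame"][...,::-1]
a=cv2.resize(f[140:260,280:420],None,fx=5.6,fy=5,interpolation=3)[:, :784]
cv2.imwrite("pics/a.png",cv2.resize(f[140:250,280:420],(760,597),interpolation=3))
cv2.imwrite("pics/b.png",cv2.resize(f[150:245,135:260],(790,600),interpolation=3))
```

```text
(no output)
```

View pics/top.png

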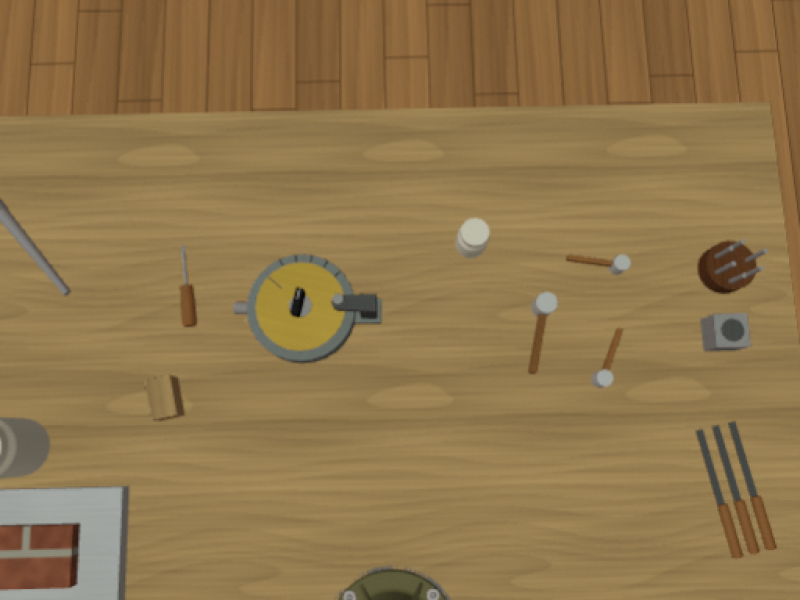

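View pics/a.png

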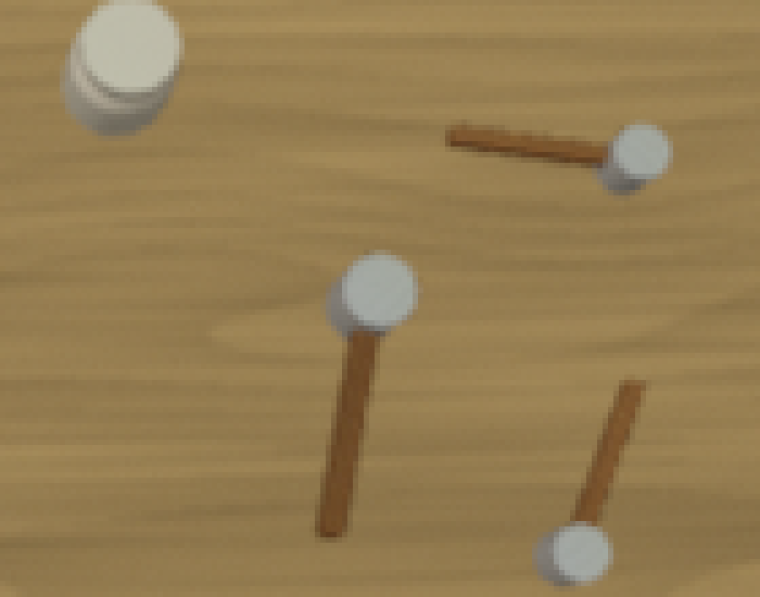

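View pics/b.png

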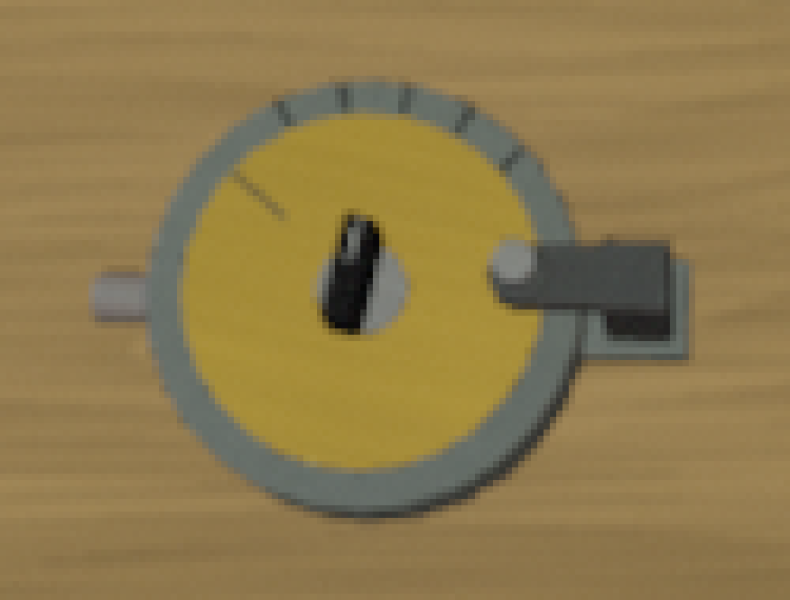

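Picture: three mallets (512x384 pixels): A head (350,194) with handle to (341,238), B head (398,168), C head (387,242). A has the largest head and longest handle, so it is the one meant; the crop confirms it. The knob is at about (192,194) and the punch cap at (216,191). The dark line points before the first tick.

Run:
```python
from h import *
np.set_printoptions(precision=4,suppress=True)
c=read_camera("top")
A=lambda u,v:(280+u/5.43,140+v/5.43); B=lambda u,v:(135+u/6.32,150+v/6.316)
h=at(c,A(380,292),.052);e=at(c,A(331,535),.035);g=at(c,A(363,335),.035)
print("head",h,"end",e,"near",g,"yaw",np.degrees(np.arctan2(*(h-e)[1::-1])),np.degrees(np.arctan2(*(g-e)[1::-1])),np.linalg.norm((h-e)[:2]))
b=at(c,B(364,290),.057);print("blank",b)
p=at(c,B(513,262),.130);print("punch",p,np.linalg.norm((p-b)[:2]))
d=b-p; yw=np.degrees(np.arctan2(d[1],d[0]));print("div yaw (y dir) ",yw-90)
for n,q in dict(l1=(285,217),l2=(233,172)).items():
  x=at(c,B(*q),.057);print(n,x,np.degrees(np.arctan2(*(x-b)[1::-1])))
for q in [(284,112),(344,98),(405,98),(465,118),(512,158)]:
  x=at(c,B(*q),.050);print("tick",np.degrees(np.arctan2(*(x-b)[1::-1])))
k1=at(c,B(362,222),.108);k2=at(c,B(340,290),.108);print("knob",k1,k2)
# refine by masks
for n in["top","scene"]:
  c=read_camera(n)
  for t in["knob","punch_top"]:
    for r in silhouettes(n,t)[:2]: print(n,t,r["p"],r["extent"])
c=read_camera("scene");f=c["frame"][...,::-1]
cv2.imwrite("pics/c.png",cv2.resize(f[165:265,150:365],(800,372),interpolation=3))
print(get_obs())
```

```text
head [ 0.5575 -0.2825  0.052 ] end [ 0.4375 -0.2544  0.035 ] near [ 0.5385 -0.2762  0.035 ] yaw -13.195798951771938 -12.219671785940466 0.12334332651141836
blank [0.5596 0.1463 0.057 ]
punch [0.5569 0.0771 0.13  ] 0.06920746242342707
div yaw (y dir)  -2.246164558314547
l1 [0.5923 0.1803 0.057 ] 46.19113300444592
l2 [0.6126 0.2029 0.057 ] 46.90458739903012
tick 23.905592612954983
tick 6.403415099744098
tick -11.100237445533494
tick -29.332184090420128
tick -47.401681145059534
knob [0.5792 0.1409 0.108 ] [0.5508 0.1499 0.108 ]
top knob 0.76 [162.9, 169.0, 219.8, 225.4]
scene knob 0.96 [285.0, 187.5, 338.0, 226.5]
scene knob 0.28 [285.0, 183.2, 293.0, 197.8]
{'time_s': 1.25, 'qpos': array([-74.7664,  18.3933,  -4.0148,  83.1081,   1.296 ,  78.5399,
        -3.2591]), 'joint_velocities': array([ 0.0063,  0.1055, -0.0075,  0.0118,  0.0768, -0.0746,  0.0741]), 'effort': array([  0.0001, -49.1092,  -0.4029, -31.2779,  -0.0637,   0.0335,
         0.    ]), 'tool_pos': array([0.162 , 0.6295, 0.2226]), 'tool_rot': array([179.9962,   0.0041, 165.5751]), 'force': array([-0.167 , -0.5007, -0.7311]), 'wrist_torque': array([-0.0173,  0.0289, -0.0785]), 'grasp_force': 0.0, 'grip_width': 0.0871224016558675}
```

View pics/c.png

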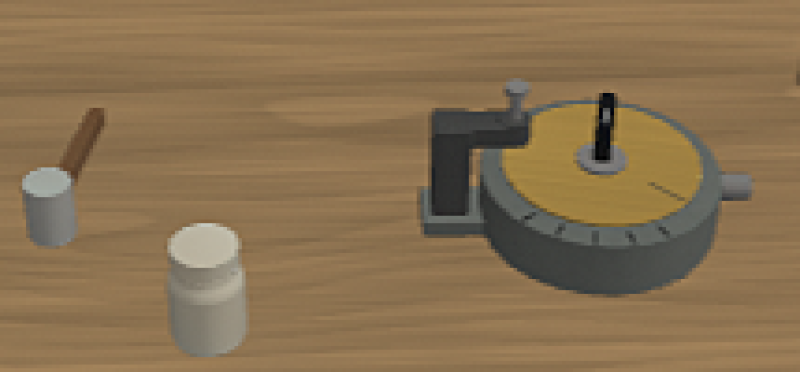

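Call:
play_rows:
  steps:
    - [[-0.04,-0.0226,0,0,0,-0.025,0.06],[-0.04,-0.0226,0,0,0,0,0.06],[-0.04,-0.0226,0,0,0,0,0.06],[-0.04,-0.0226,0,0,0,0,0.06],[-0.04,-0.0226,0,0,0,0,0.06],[-0.04,-0.0226,0,0,0,0,0.06],[-0.04,-0.0226,0,0,0,0,0.06],[-0.04,-0.0226,0,0,0,0,0.06],[-0.04,-0.0226,0,0,0,0,0.06],[-0.017,-0.041,0,0,0,0,0.06],[-0.017,-0.041,0,0,0,0,0.06],[-0.017,-0.041,0,0,0,0,0.06]]

```text
time_s: 2.45
tool_pos: [0.4886, 0.2164, 0.2226]
tool_rot: [180.0, 0.0, 167.0]
force: [1.1, 0.1, 1.0]
grip_width: 0.0598
grasp_force: 0.0
```

Call:
play_rows:
  steps:
    - [[-0.017,-0.041,0,0,0,0,0.06],[-0.017,-0.041,0,0,0,0,0.06],[-0.017,-0.041,0,0,0,0,0.06],[-0.017,-0.041,0,0,0,0,0.06],[-0.017,-0.041,0,0,0,0,0.06],[-0.006,-0.045,0,0,0,0,0.06],[-0.006,-0.045,0,0,0,0,0.06],[-0.006,-0.045,0,0,0,0,0.06],[-0.006,-0.045,0,0,0,0,0.06],[-0.006,-0.045,0,0,0,0,0.06],[-0.006,-0.045,0,0,0,0,0.06],[0,0,0,0,0,0,0.06]]

```text
time_s: 3.65
tool_pos: [0.4964, -0.2799, 0.2232]
tool_rot: [-179.7, 0.1, 166.4]
force: [-0.3, 0.4, -0.2]
grip_width: 0.0597
grasp_force: 0.0
```

Run:
```python
from h import *
np.set_printoptions(precision=4,suppress=True)
o=get_obs();print(o["time_s"],o["tool_pos"],o["tool_rot"],o["qpos"])
c=read_camera("wrist");f=c["frame"][...,::-1]
cv2.imwrite("pics/w1.png",f)
print(ray(c,(256,192)))
for r in silhouettes("wrist","mallet")[:3]:
    print(r["p"],r["extent"])
    m=r["pixels"]; ys,xs=np.nonzero(m)
    P=np.array([at(c,(x,y),.035)[:2] for x,y in zip(xs[::15],ys[::15])])
    print(cv2.fitLine(P.astype(np.float32),cv2.DIST_L2,0,.01,.01).ravel(),P.min(0),P.max(0))
```

```text
3.65 [ 0.4964 -0.2799  0.2232] [-179.7258    0.0541  166.3709] [ -9.8183   9.7316  41.0342  96.2244  -6.304   76.351  108.6546]
(array([ 0.4175, -0.2589,  0.3858]), array([ 0.278 , -0.0669, -0.9583]))
0.83 [249.5, 107.2, 283.9, 244.4]
[ 0.9743 -0.2254  0.5221 -0.2738] [ 0.4345 -0.3026] [ 0.5815 -0.2499]
0.6 [128.3, 107.8, 164.6, 213.9]
[ 0.9107 -0.413   0.4466 -0.3839] [ 0.4097 -0.4156] [ 0.5093 -0.3579]
```

View pics/w1.png

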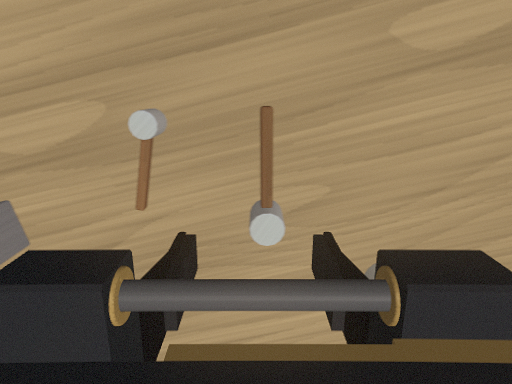

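The wrist view shows mallet A: handle end at (266,107), head top centre at (267,229), between the fingers' lines.

Run:
```python
from h import *
np.set_printoptions(precision=4,suppress=True)
c=read_camera("wrist")
e=at(c,(266.5,107),.035);g=at(c,(266.5,195),.035);h=at(c,(267.2,229),.052)
for a,b in((e,g),(e,h)): print(a,b,np.degrees(np.arctan2(*(b-a)[1::-1])),np.linalg.norm((b-a)[:2]))
d=(h-e)[:2];d/=np.linalg.norm(d);G=h[:2]-.055*d
o=get_obs();T=o["tool_pos"];y=np.radians(o["tool_rot"][2])
D=G-T[:2];print("grip",G,o["tool_pos"],o["tool_rot"],"tool",D@[np.cos(y),np.sin(y)],D@[np.sin(y),-np.cos(y)])
```

```text
[ 0.4385 -0.2452  0.035 ] [ 0.5274 -0.2651  0.035 ] -12.595460657260055 0.09115236352734293
[ 0.4385 -0.2452  0.035 ] [ 0.5588 -0.272   0.052 ] -12.531209924998826 0.12325056273558382
grip [ 0.5051 -0.2601] [ 0.4995 -0.2713  0.2224] [179.9534  -0.0092 166.9975] tool -0.002929471562569663 0.01218653709690595
```

Call:
play_rows:
  steps:
    - [[-0.003,0.0025,0.03,0,0,0,0.06],[0,0,0.04,0,0,0,0.06],[0,0,0.04,0,0,0,0.06],[0,0,0.03,0,0,0,0.06],[0,0,0,0,0,0,0.06],[0,0,0,0,0,0,0.06],[0,0,0,0,0,0,0.06]]

```text
time_s: 4.5
tool_pos: [0.5046, -0.27, 0.0847]
tool_rot: [180.0, 0.2, 167.1]
force: [0.4, 0.8, 0.9]
grip_width: 0.0598
grasp_force: 0.0
```

Run:
```python
from h import *
np.set_printoptions(precision=4,suppress=True)
c=read_camera("wrist");cv2.imwrite("pics/w2.png",c["frame"][...,::-1])
r=silhouettes("wrist","mallet")[0];print(r["p"],r["extent"])
m=r["pixels"];ys=np.nonzero(m.any(1))[0]
rows=[]
for v in range(ys[0]+3,ys[-1],8):
    xs=np.nonzero(m[v])[0]; P=at(c,((xs[0]+xs[-1])/2,v),.035); W=at(c,(xs[-1]+1,v),.035)-at(c,(xs[0],v),.035)
    print(v,xs[0],xs[-1],P[:2],np.linalg.norm(W))
print(at(c,((xs[0]+xs[-1])/2,ys[0]),.035))
o=get_obs();print(o["tool_pos"],o["tool_rot"])
```

```text
0.95 [231.1, 104.2, 278.3, 326.0]
109 244 262 [ 0.4363 -0.2539] 0.011414469438323086
117 243 263 [ 0.4409 -0.255 ] 0.012704439082553587
125 243 263 [ 0.4455 -0.2561] 0.01279384039512934
133 243 263 [ 0.4502 -0.2571] 0.012884153529191467
141 243 263 [ 0.455  -0.2582] 0.012975389366640997
149 244 264 [ 0.4599 -0.2588] 0.013067561889067462
157 244 263 [ 0.4648 -0.2602] 0.012534007276263037
165 244 263 [ 0.4698 -0.2613] 0.012623599954789509
173 243 263 [ 0.4747 -0.2628] 0.013349786433289863
181 244 263 [ 0.4799 -0.2637] 0.012805565169903789
189 244 263 [ 0.4851 -0.2649] 0.012897961344665572
197 244 263 [ 0.4904 -0.2661] 0.012991316161702108
205 244 263 [ 0.4958 -0.2673] 0.013085642216887164
213 244 262 [ 0.5011 -0.2689] 0.012521929794457485
221 244 262 [ 0.5066 -0.2702] 0.012613422436537182
229 245 262 [ 0.5123 -0.2712] 0.012037175341575642
237 245 262 [ 0.518  -0.2725] 0.012125685571632934
245 243 263 [ 0.5236 -0.2741] 0.014250881878789336
253 235 271 [ 0.5295 -0.2755] 0.025293082301711806
261 231 275 [ 0.5354 -0.2768] 0.030988982443757765
269 230 277 [ 0.5415 -0.2779] 0.03330053036556465
277 229 277 [ 0.5475 -0.2796] 0.03424807016516404Traceback (most recent call last):
  File "<stdin>", line 8, in <module>
IndexError: index 0 is out of bounds for axis 0 with size 0
```

View pics/w2.png

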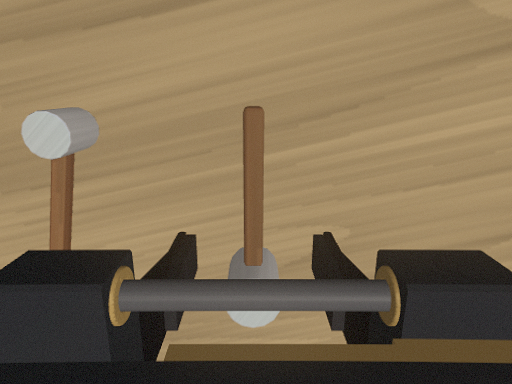

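The silhouette puts the handle's line under the tool, with the same yaw. I'll go down 12 mm nearer the head and grip.

Call:
play_rows:
  steps:
    - [[-0.012,0,0.02,0,0,0,0.06],[0,0,0.026,0,0,0,0.06],[0,0,0.026,0,0,0,0.06],[0,0,0,0,0,0,0.06],[0,0,0,0,0,0,0.0],[0,0,0,0,0,0,0.0],[0,0,0,0,0,0,0.0],[0,0,0,0,0,0,0.0],[0,0,0,0,0,0,0.0],[0,0,0,0,0,0,0.0],[0,0,0,0,0,0,0.0]]
  force: 50

```text
time_s: 5.7
tool_pos: [0.5145, -0.2728, 0.0106]
tool_rot: [180.0, 0.0, 167.0]
force: [0.6, 0.2, 0.8]
grip_width: 0.0128
grasp_force: 50.0
```

Call:
play_rows:
  steps:
    - [[0,0,0,0,0,0,0.0],[0,0,-0.01,0,0,0,0.0],[0,0,-0.02,0,0,0,0.0],[0,0,-0.04,0,0,0,0.0],[0,0,-0.045,0,0,0,0.0],[0,0,-0.045,0,0,0,0.0],[0,0,-0.03,0,0,0,0.0],[0,0,0,0,0,0,0.0],[0,0,0,0,0,0,0.0]]

```text
time_s: 6.6
tool_pos: [0.5144, -0.2726, 0.2008]
tool_rot: [180.0, 0.0, 167.0]
force: [-0.5, -0.8, -3.1]
grip_width: 0.0125
grasp_force: 50.0
```

Call:
play_rows:
  steps:
    - [[0.009,0.039,0,0,0,0,0.0],[0.009,0.039,0,0,0,0,0.0],[0.009,0.039,0,0,0,0,0.0],[0.009,0.039,0,0,0,0,0.0],[0.009,0.039,0,0,0,0,0.0],[0.009,0.039,0,0,0,0,0.0],[0.009,0.039,0,0,0,0,0.0],[0.009,0.039,0,0,0,0,0.0],[0.007,0.0374,0,0,0,0,0.0],[0,0,0.02,0,0,0,0.0],[0,0,0,0,0,0,0.0],[0,0,0,0,0,0,0.0]]

```text
time_s: 7.8
tool_pos: [0.5148, 0.0842, 0.179]
tool_rot: [-179.8, -0.2, 166.9]
force: [-0.4, -0.0, -2.5]
grip_width: 0.0125
grasp_force: 50.0
```

Run:
```python
from h import *
np.set_printoptions(precision=4,suppress=True)
o=get_obs();print(o["tool_pos"],o["tool_rot"],o["force"])
c=read_camera("scene");f=c["frame"][...,::-1]
s=cv2.resize(f[140:240,230:365],(800,592),interpolation=3)
cv2.imwrite("pics/s2.png",s)
q=o["tool_pos"]+[.0413,-.0087,0]
for n,p in dict(under=[q[0],q[1],q[2]-.0106],top=[q[0],q[1],q[2]+.0414],cap=[.557,.077,.130]).items():
    u=proj(c,p);print(n,u,(u-[230,140])*5.925)
```

```text
[0.5148 0.0842 0.179 ] [-179.8465   -0.1845  166.9292] [-0.3918 -0.0484 -2.4759]
under [288.3444 176.6256] [345.6907 217.0065]
top [289.4376 160.5729] [352.1675 121.8943]
cap [288.1563 188.1449] [344.5763 285.2587]
```

View pics/s2.png

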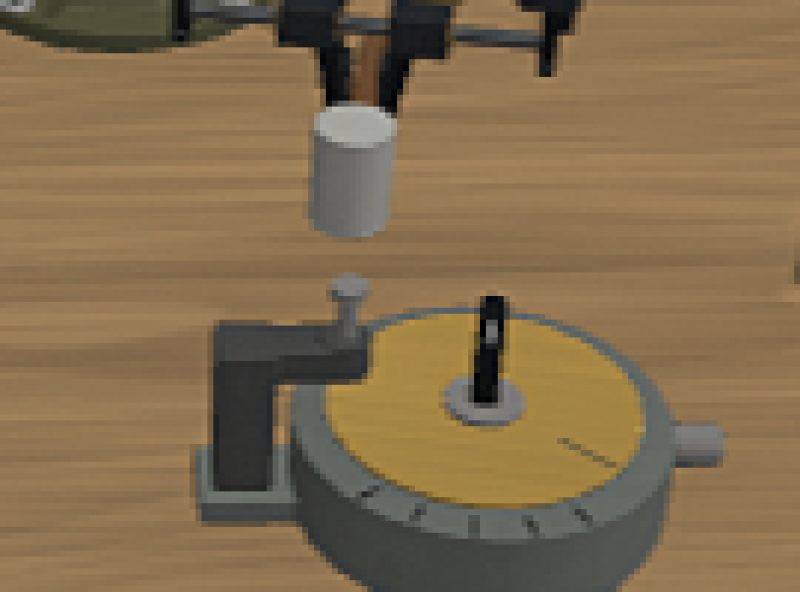

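The mallet head hangs upright at crop (352,170), right above the punch cap at (350,285). Striking now.

Call:
play_rows:
  steps:
    - [[0,0,0.02,0,0,0,0.0],[0,0,0.025,0,0,0,0.0],[0,0,0.015,0,0,0,0.0],[0,0,0,0,0,0,0.0]]

```text
time_s: 8.25
tool_pos: [0.5165, 0.0843, 0.1207]
tool_rot: [-180.0, 0.0, 166.9]
force: [-2.8, -0.1, 2.9]
grip_width: 0.0125
grasp_force: 50.0
```

Run:
```python
from h import *
o=get_obs();print(o["tool_pos"],o["tool_rot"],o["force"],o["joint_velocities"])
c=read_camera("scene");f=c["frame"][...,::-1]
cv2.imwrite("pics/s3.png",cv2.resize(f[140:240,230:365],(800,592),interpolation=3))
```

```text
[0.51646514 0.08428357 0.12070676] [-1.79992012e+02  1.17086669e-02  1.66882042e+02] [-2.77828274 -0.11839407  2.8917103 ] [-0.15244676 -1.19702468  0.03833832 -1.50579152  0.44123982  2.88758119
 -0.44302173]
```

View pics/s3.png

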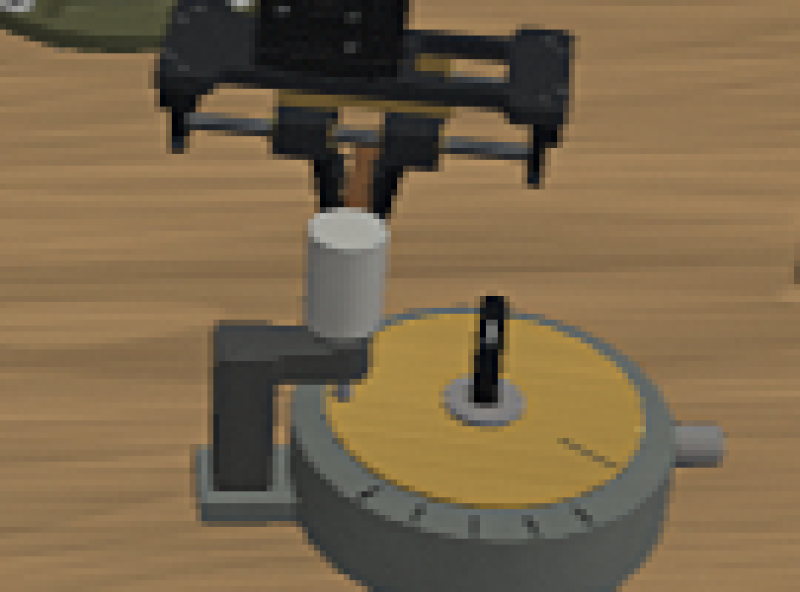

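The cap is pressed right down onto the bracket arm (crop (345,335)), the rod tip shows below it (345,390), and the line on the blank has not moved. Now lift and set the mallet down at about (0.51, -0.115).

Call:
play_rows:
  steps:
    - [[0,0,-0.02,0,0,0,0.0],[0,0,-0.04,0,0,0,0.0],[0,0,-0.01,0,0,0,0.0],[-0.008,-0.035,0,0,0,0,0.0],[-0.009,-0.04,0,0,0,0,0.0],[-0.009,-0.04,0,0,0,0,0.0],[-0.009,-0.04,0,0,0,0,0.0],[-0.009,-0.04,0,0,0,0,0.0],[0,0,0.03,0,0,0,0.0],[0,0,0.04,0,0,0,0.0],[0,0,0.04,0,0,0,0.0],[0,0,0.03,0,0,0,0.0]]

```text
time_s: 9.5
tool_pos: [0.5138, -0.1147, 0.0484]
tool_rot: [-180.0, -0.1, 166.9]
force: [-0.1, 0.1, -2.2]
grip_width: 0.0121
grasp_force: 50.0
```

Call:
play_rows:
  steps:
    - [[0,0,0.015,0,0,0,0.0],[0,0,0.015,0,0,0,0.0],[0,0,0,0,0,0,0.0],[0,0,0,0,0,0,0.0],[0,0,0,0,0,0,0.0]]

```text
time_s: 10.0
tool_pos: [0.5165, -0.1146, 0.022]
tool_rot: [180.0, 0.2, 167.0]
force: [0.1, -0.2, -2.0]
grip_width: 0.0127
grasp_force: 50.0
```

Call:
play_rows:
  steps:
    - [[0,0,0.006,0,0,0,0.0],[0,0,0.003,0,0,0,0.0],[0,0,0.001,0,0,0,0.0],[0,0,0,0,0,0,0.0],[0,0,0,0,0,0,0.0]]

```text
time_s: 10.5
tool_pos: [0.5152, -0.1144, 0.0106]
tool_rot: [180.0, 0.0, 167.0]
force: [0.3, -0.7, -1.6]
grip_width: 0.0126
grasp_force: 50.0
```

Call:
play_rows:
  steps:
    - [[0,0,0,0,0,0,0.05],[0,0,0,0,0,0,0.05],[0,0,0,0,0,0,0.05],[0,0,0,0,0,0,0.05],[0,0,0,0,0,0,0.05],[0,0,0,0,0,0,0.05],[0,0,0,0,0,0,0.05],[0,0,0,0,0,0,0.05],[0,0,-0.02,0,0,0,0.05],[0,0,-0.04,0,0,0,0.05],[0,0,-0.045,0,0,0,0.05],[0,0,-0.045,0,0,0,0.05]]

```text
time_s: 11.7
tool_pos: [0.5146, -0.1146, 0.162]
tool_rot: [-180.0, -0.0, 167.0]
force: [1.6, 0.6, 0.3]
grip_width: 0.0498
grasp_force: 0.0
```

Call:
play_rows:
  steps:
    - [[0,0,-0.045,0,0,0,0.05],[0,0,-0.035,0,0,0,0.05],[0.002,0.038,0,0,0,0,0.05],[0.002,0.038,0,0,0,0,0.05],[0.002,0.038,0,0,0,0,0.05],[0.002,0.038,0,0,0,0,0.05],[0.002,0.038,0,0,0,0,0.05],[0.002,0.037,0,0,0,0,0.05],[0.002,0.037,0,0,0,0,0.05],[0,0,0,0,0,0,0.05],[0,0,0,0,0,0,0.05],[0,0,0,0,0,0,0.05]]

```text
time_s: 12.9
tool_pos: [0.561, 0.1443, 0.2405]
tool_rot: [-180.0, 0.0, 166.9]
force: [0.3, -0.5, -0.4]
grip_width: 0.0502
grasp_force: 0.0
```

Run:
```python
from h import *
np.set_printoptions(precision=4,suppress=True)
for n in ["top","scene"]:
    c=read_camera(n)
    for r in silhouettes(n,"mallet")[:4]:
        e=r["extent"];print(n,r["p"],e,at(c,((e[0]+e[2])/2,(e[1]+e[3])/2),.03)[:2])
c=read_camera("wrist");f=c["frame"][...,::-1]
o=get_obs();print(o["tool_pos"],o["tool_rot"],o["qpos"])
np.savez("wc.npz",intrinsics=c["intrinsics"],k1=c["k1"],view=c["view"])
cv2.imwrite("pics/w3.png",f)
for p in([.5596,.1463,.061],[.557,.077,.13],[.5596,.1463,.108]): print(proj(c,p))
```

```text
top 0.79 [379.9, 208.6, 398.4, 249.0] [ 0.4616 -0.3892]
top 0.77 [279.0, 187.0, 300.2, 241.8] [ 0.5072 -0.1173]
top 0.47 [360.1, 159.3, 401.8, 174.9] [ 0.6357 -0.379 ]
scene 0.77 [117.4, 187.5, 142.5, 216.5] [ 0.4654 -0.3895]
scene 0.73 [210.8, 193.3, 227.0, 230.2] [ 0.527  -0.1206]
scene 0.58 [100.6, 232.0, 145.4, 247.4] [ 0.6383 -0.3821]
[0.561  0.1449 0.2408] [179.9848   0.015  166.9083] [-38.0982   9.4265  23.7644  92.8756  -3.8687  78.4897  63.0603]
[254.4261 171.198 ]
[173.6117 205.1599]
[254.4759 183.1641]
```

View pics/w3.png

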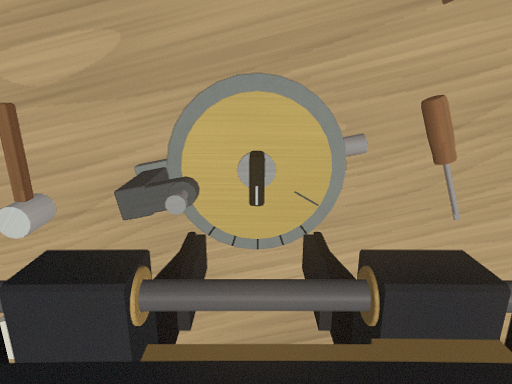

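The wrist view shows the knob bar along the tool's x axis, from (257,150) to (257,206), with the light mark on its +x half. The line on the blank runs (296,192)-(318,205), the ticks lie at (304,231), (281,240), (258,244), (235,240), (212,232), the punch is up at (178,201), and the mallet stands clear at the left.

Run:
```python
from h import *
np.set_printoptions(precision=4,suppress=True)
z=np.load("wc.npz");c={k:z[k] for k in z};c["k1"]=float(c["k1"])
f=cv2.imread("pics/w3.png")
# blank centre from yellow contour
hsv=cv2.cvtColor(f,cv2.COLOR_BGR2HSV)
P=np.array([at(c,q,.057)[:2] for q in [(179,165),(333,165),(257,91),(257,240)]])
# circle fit through yellow edge points
m=((hsv[...,0]>18)&(hsv[...,0]<28)&(hsv[...,1]>150)).astype(np.uint8)
m=cv2.morphologyEx(m,cv2.MORPH_CLOSE,np.ones((5,5)));cs=max(cv2.findContours(m,0,1)[0],key=cv2.contourArea)
h=cv2.convexHull(cs).reshape(-1,2);W=np.array([at(c,q,.057)[:2] for q in h])
(cx,cy),r=cv2.minEnclosingCircle(W.astype(np.float32));print("circ",cx,cy,r,P,h.min(0),h.max(0))
b=np.array([cx,cy])
a=lambda q,z:np.degrees(np.arctan2(*(at(c,q,z)[:2]-b)[::-1]))
print("line",a((318,205),.057),a((296,192),.057),[a(q,.05) for q in [(304,231),(281,240),(258,244),(235,240),(212,232)]])
k1=at(c,(257,187),.108);k2=at(c,(257,205),.108);print(k1,k2,np.degrees(np.arctan2(*(k2-k1)[1::-1])))
print(at(c,(257,206.5),.108))
d=cv2.cvtColor(f,cv2.COLOR_BGR2GRAY)[145:212,235:280];rows=[(v+145,np.nonzero(d[v]<50)[0][[0,-1]]+235) for v in range(3,62,6) if (d[v]<50).any()];print(rows)
```

```text
circ 0.8147662281990051 0.27105283737182617 0.010476487688720226 [[0.5365 0.072 ]
 [0.5726 0.2263]
 [0.4838 0.1665]
 [0.6368 0.1312]] [396 342] [411 354]
line -161.6379521669488 -158.55202037828764 [np.float64(-153.3676438746422), np.float64(-145.89420278801487), np.float64(-140.38807232375237), np.float64(-137.63414768684106), np.float64(-136.27892897924158)]
[0.5636 0.1477 0.108 ] [0.5802 0.1439 0.108 ] -13.01317161513631
[0.5816 0.1435 0.108 ]
[(154, array([250, 262])), (160, array([250, 263])), (166, array([250, 250])), (172, array([250, 263])), (178, array([250, 263])), (184, array([252, 263])), (190, array([250, 263])), (196, array([250, 261])), (202, array([250, 260]))]
```

Call:
play_rows:
  steps:
    - [[0.002,0.003,0.03,0,0,0,0.05],[0,0,0.035,0,0,0,0.05],[0,0,0.03,0,0,0,0.05],[0,0,0.03,0,0,0,0.05],[0,0,0.02,0,0,0,0.05],[0,0,0.02,0,0,0,0.05],[0,0,0,0,0,0,0.05],[0,0,0,0,0,0,0.05]]

```text
time_s: 13.95
tool_pos: [0.5598, 0.149, 0.0759]
tool_rot: [-180.0, 0.0, 167.0]
force: [0.8, 0.3, 0.3]
grip_width: 0.0501
grasp_force: 0.0
```

Call:
play_rows:
  steps:
    - [[0,0,0,0,0,0,0.0],[0,0,0,0,0,0,0.0],[0,0,0,0,0,0,0.0],[0,0,0,0,0,0,0.0],[0,0,0,0,0,0,0.0],[0,0,0,0,0,0,0.0],[0,0,0,0,0,0,0.0],[0,0,0,0,0,0,0.0]]
  force: 40

```text
time_s: 14.75
tool_pos: [0.5593, 0.1472, 0.0758]
tool_rot: [-179.9, -0.0, 166.9]
force: [-2.8, -4.5, 4.1]
grip_width: 0.0134
grasp_force: 40.0
```

Run:
```python
from h import *
np.set_printoptions(precision=4,suppress=True)
o=get_obs();print(o["time_s"],o["tool_pos"],o["tool_rot"],o["force"],o["wrist_torque"],o["grip_width"],o["grasp_force"])
z=np.load("wc.npz");c={k:z[k] for k in z};c["k1"]=float(c["k1"])
b=np.array([.5595,.148])
a=lambda q,z:np.degrees(np.arctan2(*(at(c,q,z)[:2]-b)[::-1]))
print("line",a((318,205),.057),a((296,192),.057),[round(a(q,.05),1) for q in [(304,231),(281,240),(258,244),(235,240),(212,232)]])
```

```text
14.75 [0.5593 0.1472 0.0758] [-179.8613   -0.0341  166.9368] [-2.8392 -4.515   4.148 ] [-0.9562  0.5115  0.0341] 0.013407907570900358 39.987523038871586
line 46.74491327205376 47.3381447071936 [np.float64(23.8), np.float64(5.8), np.float64(-11.6), np.float64(-29.1), np.float64(-47.2)]
```

Call:
play_rows:
  steps:
    - [[0,0,0,0,0,0.04,0],[0,0,0,0,0,0.08,0],[0,0,0,0,0,0.08,0],[0,0,0,0,0,0.08,0],[0,0,0,0,0,0.08,0],[0,0,0,0,0,0.08,0],[0,0,0,0,0,0.08,0],[0,0,0,0,0,0.06,0],[0,0,0,0,0,0.06,0],[0,0,0,0,0,0.04,0],[0,0,0,0,0,0.02,0],[0,0,0,0,0,0,0]]

```text
time_s: 15.95
tool_pos: [0.5596, 0.1475, 0.0758]
tool_rot: [-179.9, 0.1, 126.8]
force: [-2.7, -4.1, 4.4]
grip_width: 0.0139
grasp_force: 40.0
```

Run:
```python
from h import *
o=get_obs();print(o["tool_pos"],o["tool_rot"],o["force"],o["wrist_torque"],o["qpos"],o["grasp_force"])
```

```text
[0.5595593  0.14753626 0.07582643] [-1.79915966e+02  5.64802007e-02  1.26789909e+02] [-2.73780951 -4.11166967  4.42884099] [-1.1561315   0.52896325 -0.21264026] [-42.0937555   17.77473321  28.84964522 104.09001423  -9.63392846
  60.63161145  27.14410391] 40.02489554230124
```

Call:
play_rows:
  steps:
    - [[0,0,0,0,0,0.05,0],[0,0,0,0,0,0,0],[0,0,0,0,0,0,0]]

```text
time_s: 16.25
tool_pos: [0.5595, 0.1475, 0.0758]
tool_rot: [-179.9, 0.1, 124.0]
force: [-2.1, -5.3, 4.2]
grip_width: 0.0138
grasp_force: 40.0
```

```bash
cat > o.py <<'E'
from h import *
o=get_obs();print(o["tool_pos"],o["tool_rot"],o["wrist_torque"][2],o["grip_width"])
c=read_camera("top");f=c["frame"][...,::-1];cv2.imwrite("pics/t_%d.png"%(o["time_s"]*100),f)
E
python3 o.py
```

```text
[0.55952861 0.14754028 0.07582649] [-1.79909572e+02  7.46862683e-02  1.24019314e+02] 0.13910761528192236 0.013849048884150958
```

Call:
play_rows:
  steps:
    - [[0,0,0,0,0,0.05,0],[0,0,0,0,0,0,0],[0,0,0,0,0,0,0]]

```text
time_s: 16.6
tool_pos: [0.5596, 0.1476, 0.0758]
tool_rot: [-179.9, 0.1, 121.1]
force: [-2.1, -5.2, 4.6]
grip_width: 0.0135
grasp_force: 40.0
```

```bash
python3 o.py
```

```text
[0.55956196 0.14755408 0.07581256] [-1.79917577e+02  7.82017635e-02  1.21141202e+02] 0.005812179302926705 0.013534034576684959
```

Call:
play_rows:
  steps:
    - [[0,0,0,0,0,0.05,0],[0,0,0,0,0,0.03,0],[0,0,0,0,0,0,0],[0,0,0,0,0,0,0]]

```text
time_s: 17.05
tool_pos: [0.5596, 0.1476, 0.0758]
tool_rot: [-179.9, 0.1, 116.5]
force: [-2.0, -4.9, 4.4]
grip_width: 0.0138
grasp_force: 40.0
```

```bash
python3 o.py
```

```text
[0.55960388 0.147577   0.07581844] [-1.79932663e+02  7.75648362e-02  1.16538464e+02] -0.0512297650442929 0.013806724817563024
```

Call:
play_rows:
  steps:
    - [[0,0,0,0,0,0.05,0],[0,0,0,0,0,0.02,0],[0,0,0,0,0,0,0],[0,0,0,0,0,0,0]]

```text
time_s: 17.5
tool_pos: [0.5597, 0.1476, 0.0758]
tool_rot: [-179.9, 0.1, 112.5]
force: [-1.4, -6.0, 4.5]
grip_width: 0.014
grasp_force: 40.0
```

```bash
python3 o.py
python3 - <<'E'
from h import *
s=read_camera("scene")["frame"][...,::-1];w=read_camera("wrist")["frame"][...,::-1]
import glob
cv2.imwrite("pics/sw.png",np.hstack([cv2.resize(s[150:250,245:355],(400,364),interpolation=3),cv2.resize(w[60:290,130:390],(400,364),interpolation=3)]))
E
```

```text
[0.55966661 0.14762586 0.07581233] [-1.79946403e+02  7.87481655e-02  1.12511286e+02] -0.14915356422339665 0.013989969608021659
```

View pics/sw.png

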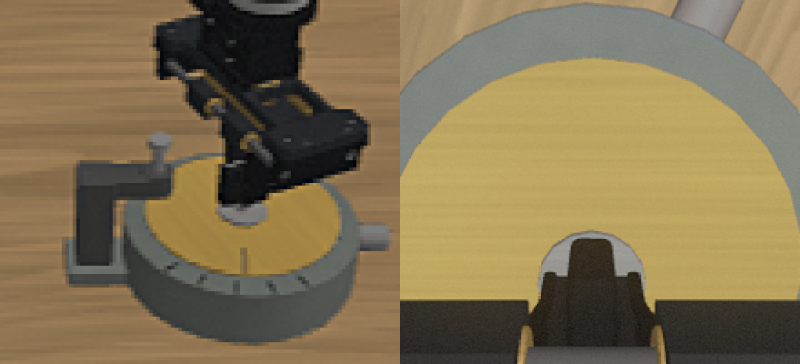

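The scene crop (left) shows the line at (244,275), just short of the third tick at (238,287), so it is past the second hump. About 4 degrees remain.

Call:
play_rows:
  steps:
    - [[0,0,0,0,0,0.04,0],[0,0,0,0,0,0.03,0],[0,0,0,0,0,0,0],[0,0,0,0,0,0,0],[0,0,0,0,0,0,0],[0,0,0,0,0,0,0]]

```text
time_s: 18.25
tool_pos: [0.5597, 0.1476, 0.0758]
tool_rot: [-180.0, 0.1, 108.5]
force: [-1.1, -4.0, 4.8]
grip_width: 0.0136
grasp_force: 40.0
```

```bash
python3 o.py
python3 - <<'E'
from h import *
np.set_printoptions(precision=3,suppress=True)
c=read_camera("scene");g=cv2.cvtColor(c["frame"],cv2.COLOR_RGB2GRAY).astype(float)
b=np.array([.5595,.148])
# darkness along arcs: line (r 45-70 mm at z .057), ticks (r 84-92 at z .05)
A=np.arange(-60,40,.5)
def prof(r0,r1,z):
    out=[]
    for a in np.radians(A):
        v=[]
        for r in np.linspace(r0,r1,12):
            u=proj(c,[b[0]+r*np.cos(a),b[1]+r*np.sin(a),z]).astype(np.float32)
            v.append(cv2.getRectSubPix(g.astype(np.float32),(1,1),(float(u[0]),float(u[1])))[0,0])
        out.append(np.mean(v))
    return np.array(out)
from scipy.signal import find_peaks
for n,p in(("line",prof(.050,.070,.057)),("ticks",prof(.083,.092,.05))):
    q=-(p-cv2.blur(p.reshape(-1,1),(1,31)).ravel());i,_=find_peaks(q,height=4,distance=8);print(n,A[i],q[i])
for r in silhouettes("top","mallet")[:3]: print(r["p"],r["extent"])
E
```

```text
[0.55970261 0.14761391 0.0758015 ] [-1.79959055e+02  7.88891737e-02  1.08485747e+02] -0.2074488858377514 0.013576274768562784
line [-12.] [20.101]
ticks [-50.  -31.  -11.5   7.   25. ] [28.53  16.352 16.953 19.903 21.906]
0.8 [379.1, 210.9, 399.6, 248.6]
0.65 [360.3, 157.4, 403.8, 177.9]
0.64 [279.4, 187.7, 300.5, 236.4]
```

The line (-12°) matches the third tick (-11.5°), the grip is 40 N, and the mallet stands clear.

```bash
python3 -c "
from cell import *
print(sign_off())"
```

```text
the job is handed in; nothing more can be done
None
```

I handed the job in, though `sign_off()` returned no verdict: the mallet drove the punch down nearly its full travel and now stands on the bench clear of the dividing head, and the knob is held at 40 N in the third stop (line within about half a degree of the tick).

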